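# Release the docked cassette and stack it

## Robot

A 7-joint arm with a two-finger parallel gripper is mounted at the origin on a cart in front of the work surface, level with it; the furniture and walls round the work are solid. World frame = base frame: x ahead of the robot, y to its left, z up, the work surface at z = 0. Lengths are in m, angles in rad, forces in N, time in s.
With the tool pointing down it reaches from about 0.425 to 0.875 m from the base axis. Payload 4.7 kg.
Tool frame: the origin (TCP) lies on the centre line of the jaws, within the pads' length; the fingertips stand 19 mm ahead of it and the grasp point (between the pads) is the TCP; x points along the fingers, z is the direction in which the jaws open and shut, and the axes are right-handed (so a half turn about x gives the same grasp; the last joint's range is limited). The gripper opens to 87 mm and grips with 3 to 60 N. Pads are 19 mm wide; open, the fingers measure 117 mm over their backs; the gripper's body (75 mm by 190 mm) begins 51 mm behind the grasp point.
Start: joints at [-1.261, 0.321, -0.07, 1.45, 0.023, 1.371, -0.057], TCP at [0.19, 0.622, 0.242] pointing down, gripper open.
Joint ranges: [-2.86, 2.86], [-0.3, 2.09], [-1.38, 1.24], [0.06, 2.45], [-1.56, 4.7], [0.09, 2.05], [-2.69, 2.69]. Speed limits (rad/s): [2.57, 2.57, 3.14, 3.14, 3.14, 3.14, 3.14].

## Interface

Orientations are given as a rotation vector (axis times angle).
In Python, from bench import get_state, get_image, camera_info, close_job gives the robot as it stands.
- The arm moves only by the tool jog_arm, never from a script. Its argument "targets" is a list of rows, each a list of 7 numbers: the turn, a rotation vector about the tool's x, y, z in degrees, then the shift along the tool's x, y, z in cm, then the finger opening in cm, from 0 to 8.7. In form: [[wx, wy, wz, tx, ty, tz, jaw], ...]. A call has 1 to 10 rows; each row shifts and turns the commanded pose from where the row before left it, along the tool's axes as they then stand; what a row does not reach is not made up. A row lasts 1/8 s, in which the tool goes at most 62.5 mm and 10.7 degrees, less where a joint would pass 70% of its speed; a pose out of reach is approached as far as the arm can. A call is refused whole if a number of a shift passes 6.25 or a number of a turn 10.7, either way. A call with a gripper value outside its range is refused whole. The fingers move at their own pace and stop on an object; "squeeze" is the grip in N (left out, the last holds). Time passes only in rows, so rows that do not move let the fingers close. It gives the time, the measured TCP pose, the force and the opening at its end, in the units of the state.
- get_state(): the state, without advancing time (a new reading comes with each control period).
- get_image(name): name is "side" or "top" or "wrist"; returns (picture, depth): 480x640x3 uint8, red, green, blue; 480x640 float32, m along the optical axis (not along the pixel's ray), 0 where there is no reading.
- camera_info(name): a dict with "intrinsics" (3x3 intrinsics, pixels), "k1" (the pictures are not rectified: a ray, as slopes to the right and down, at radius r is drawn at 1 + k1 r^2 times it, then the intrinsics apply), "world_from_camera" (4x4, takes a point from camera to world coordinates); the wrist camera has in their place "mount" (4x4, takes a point from camera to tool coordinates, whose origin is the TCP and whose axes are the tool frame's). Camera axes: x right, y up, looking along -z (the intrinsics and any distortion apply to the point x, -y, -z); pixel columns grow to the right and rows downward; lengths in m; the calibration is good to about 2 mm. A picture is of the moment at which its call begins: read the wrist's pose just before it. camera_info takes no time and is no camera call.
- close_job(): hands the job in, once; it reports no verdict.
The state is a dict: "time": time; "joint_positions": joint angles; "qd": joint speeds; "joint_torque": joint torques, N m; "position": TCP position; "tool_rot": TCP orientation; "ft_force": force on the tool from outside, world axes, zero at the start; "torque": the same for the moment, N m; "grip_width": opening from 0.0 (shut) to 1.0 (fully open).
Only numpy, scipy, OpenCV 4.12 (cv2) and the standard library are available. Lean on these libraries where they do the work, as an engineer would, in place of code of your own. Each camera call takes 0.05 s, during which the arm holds its last target.

## Task

The blue-lidded instrument cassette is locked in its white dock. Swing both orange ejector levers of the dock fully outward so that they pry the cassette up, then lift it out and set it down gently on the green-lidded cassette, squarely on top with its four corner feet in the recesses of the green lid. Leave the levers open, the green cassette where it stands and the other things on the worktop alone.

Things in the scene. Friction and masses are not known exactly. Their poses are not given: they have to be found in the camera images.
- dock: white dock fixed to the worktop, 104 (x) x 216 (y) x 24 mm; origin at its underside's centre, z up. The blue cassette stands on its deck 24 mm up, long side along dock y, inside four white corner guides (26 mm above the deck, 2 mm play); between them the long sides are free over 84 mm for fingers. Orange levers pivot on pins along dock x at y = +90 (lever_a) and -90 mm (lever_b), 51 mm up.
- lever_a (a joint): lever at the dock's +y end, rad: 0 to 0.08 upright and locked, its claw over an ear on the cassette's end; 0.95 fully outward (end stop), top swung away from the dock's middle. Outward the claw clears the ear and the toe under it pries that end up about 11 mm and goes on carrying it. Stays where left; needs about 3 to 5 N at its upper part.
- lever_b (a joint): the same for the lever at the dock's -y end
- lever_a_tip (a point): centre of the top edge of lever_a, 70 mm from its pivot: 121 mm above the worktop when upright. The orange handle is 22 mm wide along dock x, 7 mm thick (its top 15 mm: 26 x 10 mm) and stands 43 mm above the docked cassette's lid, so it can be pushed outward from the inner side, over the lid.
- lever_b_tip (a point): the same point of lever_b
- blue_center (a point): centre, half-way up, of the cassette with the blue lid; x across it (64 mm, the way to grasp it), y along it (140 mm plus a 12 mm ear at each end), z up; 54 mm high, straight aluminium-coloured sides, 0.25 to 0.5 kg, same either way round. Four domed (half-ball) feet, 6 mm high, 12 mm across, at x = +-21, y = +-59 mm.
- green_center (a point): centre, half-way up, of the cassette with the green lid, loose on the worktop; shape, size and axes as the blue one. Its lid (top 27 mm above this point) has four recesses 16 x 16 mm, 5 mm deep, at x = +-21, y = +-59 mm. With the blue feet in them the blue centre is 49 mm above this point (1 mm gap between the two); with the feet on top of the lid, 54 mm.
- blue_cassette: the blue-lidded cassette; origin at the centre of its underside (feet), 27 mm below blue_center
- green_cassette: the green-lidded cassette; origin at the centre of its underside, 27 mm below green_center
- gauze_pack: bystander: teal carton 94 x 62 x 36 mm; origin at the centre of its underside
- cast_upper: bystander: cream plaster dental cast 65 x 62 x 28 mm; origin at the centre of its underside

How it is judged:
On the way:
1. both levers are swung outward (beyond 0.7 rad) and carry the blue cassette, pried up at least 7 mm in the dock, not held by the fingers (value of joint each of lever_a, lever_b above 0.7 rad and z of blue_center in the frame of dock between 0.058 and 0.07 m and angle between blue_center's own z axis and vertical below 0.05 rad and horizontal distance between blue_center and dock below 0.01 m and contact force between the fingers and blue_cassette below 0.5 N), for 0.2 s.
At the end, for the whole second after the job is handed in: blue cassette at rest on the green: centres within 5 mm in plan, within 0.08 rad of parallel, both level within 0.05 rad, feet in the recesses (centres 46 to 51.5 mm apart in height); green one on the worktop within 30 mm of its start; both levers open beyond 0.6 rad (horizontal distance between blue_center and green_center below 0.005 m and z of blue_center in the frame of green_center between 0.046 and 0.0515 m and angle between the x axis of blue_center and the x axis of green_center, either way round below 0.08 rad and angle between each of blue_center, green_center's own z axis and vertical below 0.05 rad and height (world z) of green_center below 0.032 m and linear speed of blue_cassette below 0.02 m/s and distance of green_cassette from where it was at the start of the episode below 0.03 m and value of joint each of lever_a, lever_b above 0.6 rad); the robot touches nothing.
It fails at once if the blue cassette is dropped or slammed onto the green one (faster than 0.5 m/s just above it) (horizontal distance between blue_center and green_center below 0.05 m and z of blue_center in the frame of green_center below 0.075 m and linear speed of blue_cassette above 0.5 m/s).
It fails at once if a bystander (gauze pack, plaster cast) is moved by more than 30 mm (distance of any of gauze_pack, cast_upper from where it was at the start of the episode above 0.03 m).
It also fails if it takes over 53 s, if anything falls off the work surface, if the arm or the gripper's body presses on something with over 40 N, if the wrist force passes 120 N, or if a joint passes its speed limit or range.

## Working session

There is one attempt and no reset: what is moved stays moved. The work goes in short steps, Python scripts to look and compute and a tool call to move; the robot and the scene stay as the last step left them, time stands still between calls to the robot, and variables do not carry over. Pictures are saved under pics/ and viewed, and the job is handed in when it is done.

Besides the shell and the picture viewer there is one more tool, called after "Call:" as name(argument=value, ...), one argument or row to a line, values as JSON. jog_arm: Moves the arm, as the interface text tells. Its arguments: {"type":"object","properties":{"targets":{"type":"array"},"squeeze":{"type":"number"}},"required":["targets"]}

```bash
mkdir -p pics; ls
python3 - <<'E'
from bench import *
import cv2,numpy as np
s=get_state();print(s)
for n in ["side","top","wrist"]:
    im,d=get_image(n);np.savez(f"pics/{n}0.npz",im=im,d=d);cv2.imwrite(f"pics/{n}0.png",im[:,:,::-1]);print(n,camera_info(n))
E
```

```text
pics
{'time': 0.0, 'joint_positions': array([-1.26090023,  0.32183662, -0.07008613,  1.45168837,  0.02260651,
        1.37079793, -0.05688374]), 'qd': array([-1.27435050e-03,  5.73589956e-04,  3.68925054e-06,  4.41245062e-04,
       -9.36377673e-04, -1.62323428e-03,  4.19479925e-04]), 'joint_torque': array([-7.76639672e-05, -4.91296971e+01, -4.03763736e-01, -3.12533462e+01,
       -6.39255135e-02,  4.40199778e-02,  1.83264392e-04]), 'position': array([0.1893706 , 0.62125411, 0.24044594]), 'tool_rot': array([-0.98987553,  1.336252  ,  0.98781671]), 'ft_force': array([0.61171138, 0.02103936, 0.45203818]), 'torque': array([0.00983773, 0.0031683 , 0.01187858]), 'grip_width': 1.0005624977756997}
side {'intrinsics': array([[519.55919224,   0.        , 316.59749708],
       [  0.        , 519.55919224, 238.45120162],
       [  0.        ,   0.        ,   1.        ]]), 'k1': -0.11874613502007016, 'world_from_camera': array([[ 0.82656391,  0.32393374, -0.46028148, -0.27363631],
       [-0.56250212,  0.50387759, -0.6555141 , -1.00823315],
       [ 0.01958239,  0.80073361,  0.59870045,  1.0611
[... 392 characters left out ...]
69572 ,  0.00470042],
       [ 0.00719235,  0.09510028,  0.99544171,  1.33133793],
       [ 0.        ,  0.        ,  0.        ,  1.        ]])}
wrist {'intrinsics': array([[345.42105342,   0.        , 319.97178024],
       [  0.        , 345.42105342, 241.41826005],
       [  0.        ,   0.        ,   1.        ]]), 'k1': -0.03680861690004072, 'mount': array([[-3.24329212e-04,  2.67610979e-01, -9.63526989e-01,
        -1.44012960e-01],
       [-6.12916518e-04,  9.63526805e-01,  2.67611135e-01,
         7.44297817e-02],
       [ 9.99999760e-01,  6.77355716e-04, -1.48476700e-04,
        -8.68103137e-04],
       [ 0.00000000e+00,  0.00000000e+00,  0.00000000e+00,
         1.00000000e+00]])}
```

View pics/top0.png

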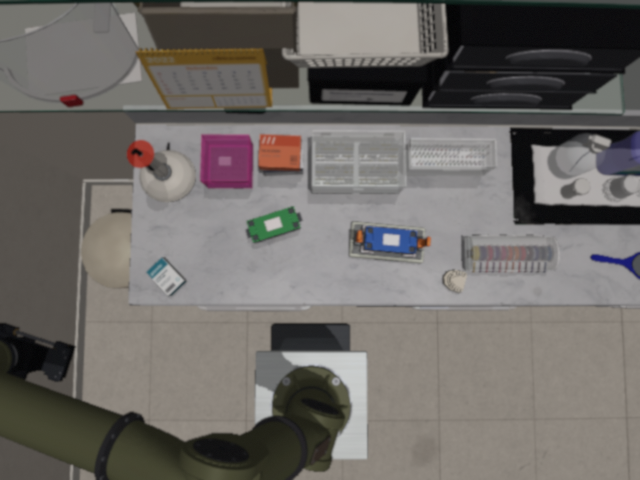

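View pics/side0.png

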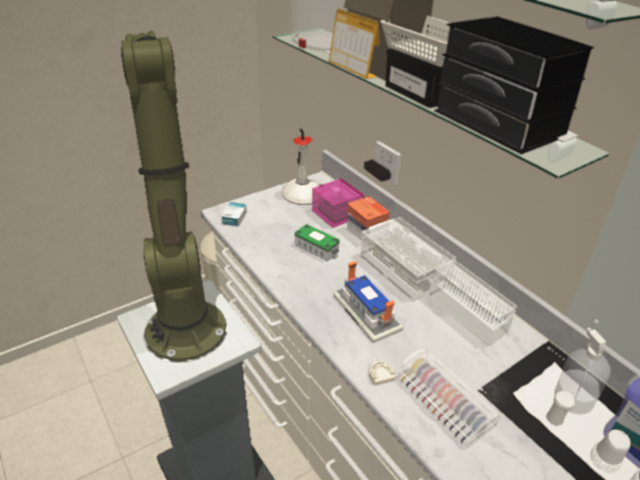

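View pics/wrist0.png

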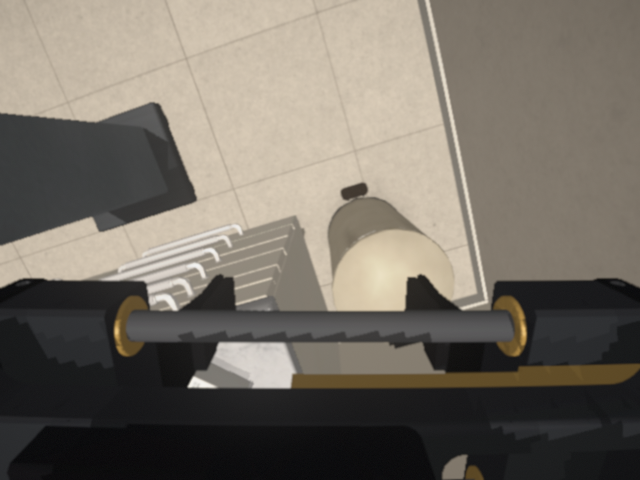

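```bash
cat > h.py <<'E'
import numpy as np,cv2
from scipy.spatial.transform import Rotation as R
from bench import *
def rays(info,px,Twc):
    K=info["intrinsics"];k1=info["k1"]
    px=np.atleast_2d(px).astype(float)
    u=cv2.undistortPoints(px.reshape(-1,1,2),K,np.array([k1,0,0,0.])).reshape(-1,2)
    d=np.c_[u[:,0],-u[:,1],-np.ones(len(u))]
    return Twc[:3,3],d@Twc[:3,:3].T
def tool(s):
    T=np.eye(4);T[:3,:3]=R.from_rotvec(s["tool_rot"]).as_matrix();T[:3,3]=s["position"];return T
def toplane(info,px,z,Twc):
    o,d=rays(info,px,Twc);t=(z-o[2])/d[:,2];return o+t[:,None]*d
def mask(im,name):
    h=cv2.cvtColor(im,cv2.COLOR_RGB2HSV);H,S,V=h[...,0],h[...,1],h[...,2]
    rng={"blue":(105,125,130,40),"green":(55,85,110,30),"orange":(4,16,150,100)}[name]
    m=((H>=rng[0])&(H<=rng[1])&(S>rng[2])&(V>rng[3])).astype(np.uint8)
    return m
def blobs(m,mn=30):
    n,l,st,c=cv2.connectedComponentsWithStats(m)
    return [(st[i],c[i],(l==i)) for i in range(1,n) if st[i][4]>=mn]
E
python3 - <<'E'
from h import *
f=np.load("pics/top0.npz");im,d=f["im"],f["d"];I=camera_info("top");T=I["world_from_camera"]
for n,z in [("blue",.078),("green",.054),("orange",.116)]:
    for st,c,m in blobs(mask(im,n)):
        px=cv2.findContours(m.astype(np.uint8),0,2)[0][0].reshape(-1,2)
        W=toplane(I,px,z,T)[:,:2]
        r=cv2.minAreaRect((W*1000).astype(np.float32))
        print(n,st,np.round(c,1),"rect",np.round(r[0],1),np.round(r[1],1),round(r[2],1),"cent",toplane(I,[c],z,T)[0].round(4),"d",np.median(d[m]))
im2=cv2.resize(im[190:320,130:500],None,fx=2.1,fy=2.1,interpolation=2);cv2.imwrite("pics/top0z.png",im2[:,:,::-1])
E
```

```text
blue [365 228  52  25 741] [390.1 240. ] rect [ 458.1 -216.7] [140.9  62.5] 84.5 cent [ 0.4578 -0.216   0.078 ] d 1.2625712
blue [591 253  49  25 272] [617.2 261.1] rect [ 394.2 -845.5] [138.6  67.4] 86.3 cent [ 0.4006 -0.8519  0.078 ] d 1.3322377
green [28  0 43  2 83] [48.8  0.5] rect [1179.4  788.7] [128.7   3.2] 89.0 cent [1.1793 0.7894 0.054 ] d 0.48415917
green [96  0 34  1 34] [112.5   0. ] rect [1178.2  595.8] [99.7  0. ] -90.6 cent [1.1782 0.5957 0.054 ] d 0.48554695
green [150   0  31   1  31] [165.   0.] rect [1176.8  437.9] [89.8  0. ] -90.4 cent [1.1768 0.4379 0.054 ] d 0.48674968
green [445   1  97   4 141] [491.4   2.5] rect [1176.6 -543. ] [291.7   5.5] 89.8 cent [ 1.1769 -0.5373  0.054 ] d 0.4891676
green [579   4  48   3  55] [602.3   5.4] rect [1176.7 -880.1] [147.5   4.2] 89.8 cent [ 1.1768 -0.8792  0.054 ] d 0.49029216
green [249 209  49  32 642] [273.  224.4] rect [504.  107.8] [ 60.  138.1] 18.8 cent [0.5032 0.1079 0.054 ] d 1.288563
orange [260 136  40  33 905] [281.7 152.8] rect [693.6  87.6] [104.   88.8] 87.7 cent [0.6905 0.0816 0.116 ] d 1.2535574
orange [260 151  16   5  30] [267.4 152.9] rect [689.3 120.1] [40.4  8.3] 83.7 cent [0.6901 0.1203 0.116 ] d 1.2541175
orange [357 231   5  11  50] [359.1 236.3] rect [ 464.3 -126.4] [10.7 26.9] 89.5 cent [ 0.4635 -0.1266  0.116 ] d 1.2216687
orange [418 239   5   8  32] [419.8 242.7] rect [ 447.3 -289.2] [10.7 18.9] 88.9 cent [ 0.4468 -0.2886  0.116 ] d 1.2759655
```

View pics/top0z.png

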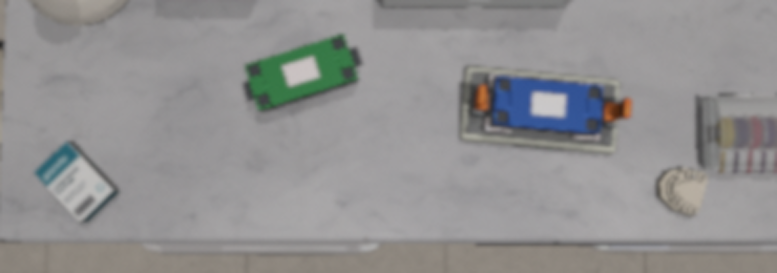

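```bash
cat >> h.py <<'E'
def show():
    s=get_state();T=tool(s);z=T[:3,2];print("t",round(s["time"],2),"p",T[:3,3].round(4),"toolx",T[:3,0].round(3),"yaw(z)",round(np.degrees(np.arctan2(z[1],z[0])),1),"F",s["ft_force"].round(1),"grip",round(s["grip_width"],3),"q",s["joint_positions"].round(2));return s,T
def delta(target_p,yawz,T=None):
    """rotvec deg in tool frame & shift in cm (tool axes now) to a tool-down pose with tool z at yaw deg"""
    if T is None:T=tool(get_state())
    a=np.radians(yawz);c,s=np.cos(a),np.sin(a)
    Rg=np.array([[0,-s,c],[0,c,s],[-1,0,0]])
    w=R.from_matrix(T[:3,:3].T@Rg).as_rotvec(degrees=True)
    print("turn",w.round(2),"shift cm",((np.array(target_p)-T[:3,3])@T[:3,:3]*100).round(2), "shift in goal axes",((np.array(target_p)-T[:3,3])@Rg*100).round(2))
E
python3 - <<'E'
from h import *
s,T=show();print(T.round(3))
delta([.50,.02,.24],0);delta([.458,-.2165,.24],-5.5)
E
```

```text
t 0.15 p [0.1894 0.6214 0.2407] toolx [-0.    -0.001 -1.   ] yaw(z) 73.1 F [ 0.3 -0.6  0.7] grip 0.998 q [-1.26  0.32 -0.07  1.45  0.02  1.37 -0.06]
[[-0.    -0.957  0.292  0.189]
 [-0.001  0.292  0.957  0.621]
 [-1.    -0.    -0.001  0.241]
 [ 0.     0.     0.     1.   ]]
turn [ 7.305e+01 -7.000e-02  6.000e-02] shift cm [  0.15 -47.24 -48.47] shift in goal axes [  0.07 -60.14  31.06]
turn [ 7.855e+01 -7.000e-02  6.000e-02] shift cm [  0.18 -50.11 -72.32] shift in goal axes [ 7.000e-02 -8.083e+01  3.476e+01]
```

Run:
```python
import numpy as np
p=np.array([.1894,.6214]);yaw=73.1
def run(n,dy,dyaw,dz):
    global p,yaw
    for _ in range(n):
        a=np.radians(yaw);z=np.array([np.cos(a),np.sin(a)]);y=np.array([-z[1],z[0]])
        p=p+dy/100*y+dz/100*z;yaw-=dyaw
    print(p.round(3),yaw,np.hypot(*p))
for dz in (-.5,0,-1,-1.5):
    p=np.array([.1894,.6214]);yaw=73.1;run(10,-6.2,6.6,dz);
```

```text
[0.558 0.163] 7.099999999999991 0.5813072045107923
[0.592 0.195] 7.099999999999991 0.6237760272662678
[0.524 0.13 ] 7.099999999999991 0.5396439099478086
[0.489 0.098] 7.099999999999991 0.4989879585470045
```

Call:
jog_arm(
  targets=[
    [6.6,0,0,0,-6.2,-1.2,0],
    [6.6,0,0,0,-6.2,-1.2,0],
    [6.6,0,0,0,-6.2,-1.2,0],
    [6.6,0,0,0,-6.2,-1.2,0],
    [6.6,0,0,0,-6.2,-1.2,0],
    [6.6,0,0,0,-6.2,-1.2,0],
    [6.6,0,0,0,-6.2,-1.2,0],
    [6.6,0,0,0,-6.2,-1.2,0],
    [6.6,0,0,0,-6.2,-1.2,0],
    [6.6,0,0,0,-6.2,-1.2,0],
  ],
  squeeze=40,
)

```text
time: 1.4
position: [0.5066, 0.1202, 0.2414]
tool_rot: [-0.093, 1.569, 0.093]
ft_force: [1.6, -0.1, -0.1]
grip_width: 0.021
```

Call:
jog_arm(
  targets=[
    [1.5,0,0,0,-6.0,0,0],
    [1.5,0,0,0,-3.0,0,0],
    [0,0,0,0,0,0,0],
    [0,0,0,0,0,0,0],
  ],
)

```text
time: 1.9
position: [0.5165, 0.0351, 0.2413]
tool_rot: [-0.057, 1.57, 0.058]
ft_force: [0.4, 1.5, 0.0]
grip_width: -0.0
```

Run:
```python
from h import *
s,T=show()
im,d=get_image("wrist");np.savez("pics/w1.npz",im=im,d=d,T=T);cv2.imwrite("pics/w1.png",im[:,:,::-1])
```

```text
t 1.9 p [0.5165 0.0351 0.2413] toolx [-0.     0.001 -1.   ] yaw(z) 4.2 F [0.4 1.5 0. ] grip -0.0 q [-0.6   0.03  0.49  1.79 -0.02  1.32 -0.03]
```

View pics/w1.png

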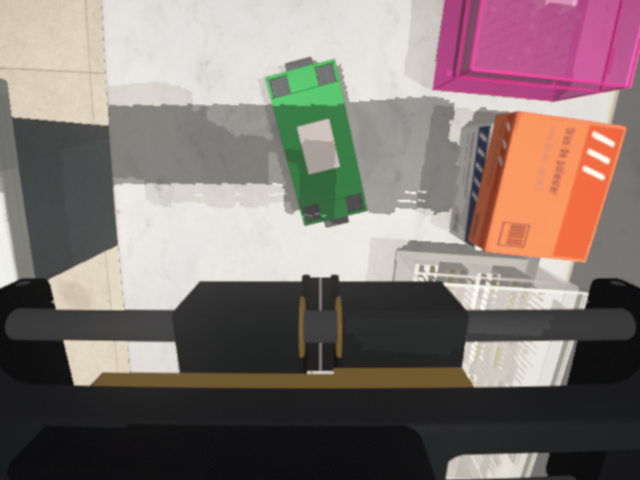

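```bash
cat >> h.py <<'E'
def lid(im,T,name,z,cam="wrist"):
    I=camera_info(cam);Tw=T@I["mount"] if cam=="wrist" else I["world_from_camera"]
    m=mask(im,name);m=cv2.morphologyEx(m,cv2.MORPH_CLOSE,np.ones((5,5),np.uint8))
    b=max(blobs(m),key=lambda b:b[0][4])
    px=max(cv2.findContours(b[2].astype(np.uint8),0,2)[0],key=len).reshape(-1,2)
    W=(toplane(I,px,z,Tw)[:,:2]*1000).astype(np.float32)
    hull=cv2.convexHull(W)
    r=cv2.minAreaRect(hull)
    bx=cv2.boxPoints(r);e0=bx[1]-bx[0];e1=bx[2]-bx[1]
    l=e0 if np.hypot(*e0)>np.hypot(*e1) else e1
    if l[1]<0:l=-l
    yaw=np.degrees(np.arctan2(-l[0],l[1]))
    print(name,cam,"px",b[0],"rect c mm",np.round(r[0],1),"size",np.round(r[1],1),"yaw",round(float(yaw),2))
    return np.array(r[0])/1000,yaw
E
python3 - <<'E'
from h import *
f=np.load("pics/w1.npz");lid(f["im"],f["T"],"green",.054)
t=np.load("pics/top0.npz");lid(t["im"],None,"green",.054,"top");lid(t["im"],None,"blue",.078,"top")
E
```

```text
green wrist px [ 266   60  100  160 7059] rect c mm [508.2 107.3] size [ 62.4 138.8] yaw 18.16
green top px [249 209  49  32 661] rect c mm [504.  107.8] size [ 60.  138.1] yaw 18.76
blue top px [365 228  52  25 741] rect c mm [ 458.1 -216.7] size [140.9  62.5] yaw -5.55
```

Run:
```python
from h import *
delta([.449,-.306,.24],-5.55)
```

```text
turn [ 9.79 -0.03 -0.04] shift cm [  0.11 -33.55  -9.25] shift in goal axes [  0.13 -34.63  -3.41]
```

Call:
jog_arm(
  targets=[
    [9.8,0,0,0,0,0,0],
    [0,0,0,0,-5.8,-0.6,0],
    [0,0,0,0,-5.8,-0.6,0],
    [0,0,0,0,-5.8,-0.6,0],
    [0,0,0,0,-5.8,-0.6,0],
    [0,0,0,0,-5.8,-0.5,0],
    [0,0,0,0,-5.6,-0.5,0],
    [0,0,0,0,0,0,0],
    [0,0,0,0,0,0,0],
  ],
)

```text
time: 3.08
position: [0.4492, -0.3059, 0.2411]
tool_rot: [0.078, 1.57, -0.076]
ft_force: [-0.3, 0.6, -1.4]
grip_width: 0.005
```

Run:
```python
from h import *
s,T=show()
im,d=get_image("wrist");np.savez("pics/w2.npz",im=im,d=d,T=T);cv2.imwrite("pics/w2.png",im[:,:,::-1])
lid(im,T,"blue",.078)
I=camera_info("wrist")
for st,c,m in blobs(mask(im,"orange")): print(st,c.round(1),toplane(I,[c],.116,T@I["mount"])[0].round(4),np.median(d[m]))
```

```text
t 3.08 p [ 0.4492 -0.3059  0.2411] toolx [-0.     0.001 -1.   ] yaw(z) -5.6 F [-0.3  0.6 -1.4] grip 0.005 q [-0.23  0.11  0.85  1.74 -0.09  1.33  0.53]
blue wrist px [ 288   38   77  171 8880] rect c mm [ 461.7 -218.9] size [138.3  63.6] yaw -5.51
[312   0  29  34 909] [325.9  16.7] [ 0.4676 -0.147   0.116 ] 0.27689478
[315 216  24  22 495] [326.6 226.1] [ 0.4541 -0.2956  0.116 ] 0.32637948
[314 243  29  10 283] [327.9 247.4] [ 0.4534 -0.3134  0.116 ] 0.27501014
```

View pics/w2.png

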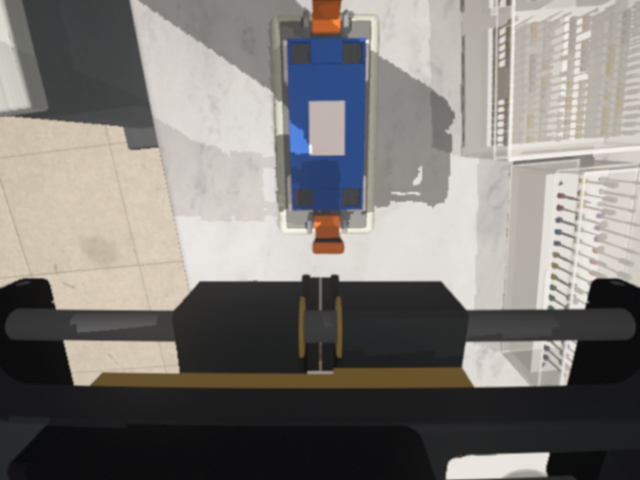

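Call:
jog_arm(
  targets=[
    [0,0,0,4.0,3.3,0.34,0],
    [0,0,0,4.0,0,0,0],
    [0,0,0,3.4,0,0,0],
    [0,0,0,2.0,0,0,0],
    [0,0,0,0,0,0,0],
  ],
)

```text
time: 3.75
position: [0.4547, -0.2725, 0.106]
tool_rot: [0.077, 1.573, -0.075]
ft_force: [1.3, -0.4, 0.2]
grip_width: 0.009
```

Run:
```python
from h import *
s,T=show()
im,d=get_image("side");cv2.imwrite("pics/s3.png",cv2.resize(im[230:360,300:440],None,fx=4,fy=4,interpolation=2)[:,:,::-1])
```

```text
t 3.75 p [ 0.4547 -0.2725  0.106 ] toolx [-0.003  0.002 -1.   ] yaw(z) -5.5 F [ 1.3 -0.4  0.2] grip 0.009 q [-0.23  0.23  0.81  1.93 -0.19  1.06  0.56]
```

View pics/s3.png

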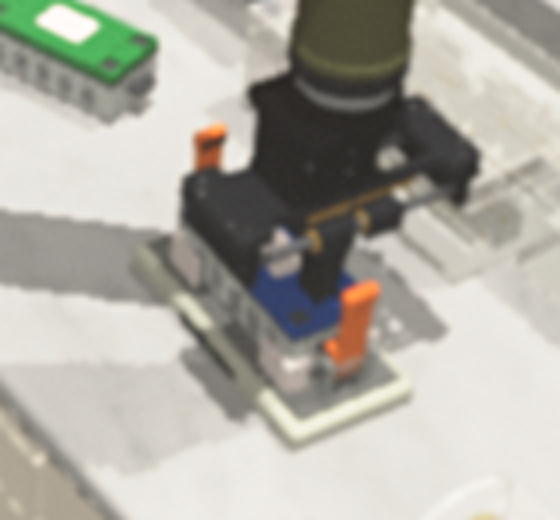

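Call:
jog_arm(
  targets=[
    [0,0,0,0,-1.2,0,0],
    [0,0,0,0,-0.8,0,0],
    [0,0,0,0,-0.8,0,0],
    [0,0,0,0,-0.8,0,0],
    [0,0,0,0,-0.8,0,0],
    [0,0,0,0,-0.8,0,0],
  ],
)

```text
time: 4.55
position: [0.4495, -0.3256, 0.1069]
tool_rot: [0.081, 1.571, -0.075]
ft_force: [-0.0, 4.4, -0.2]
grip_width: 0.006
```

Run:
```python
from h import *
s,T=show()
im,d=get_image("side");cv2.imwrite("pics/s4.png",cv2.resize(im[230:360,300:440],None,fx=4,fy=4,interpolation=2)[:,:,::-1])
```

```text
t 4.55 p [ 0.4495 -0.3256  0.1069] toolx [-0.001  0.003 -1.   ] yaw(z) -5.7 F [-0.   4.4 -0.2] grip 0.006 q [-0.13  0.3   0.82  1.87 -0.25  1.08  0.69]
```

View pics/s4.png

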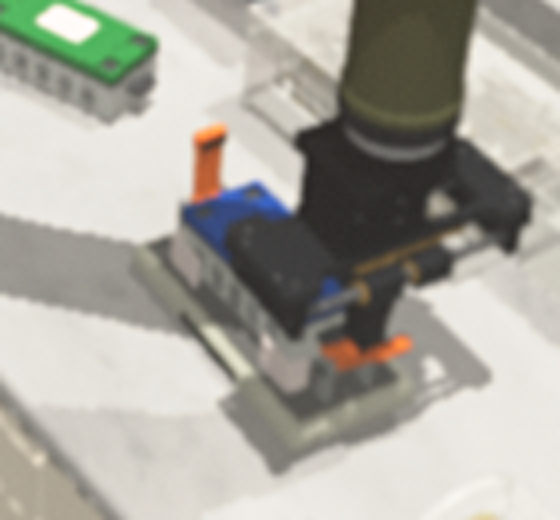

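Call:
jog_arm(
  targets=[
    [0,0,0,0.4,-0.6,0,0],
    [0,0,0,0,-0.5,0,0],
    [0,0,0,0,-0.4,0,0],
  ],
)

```text
time: 4.97
position: [0.4481, -0.3407, 0.1031]
tool_rot: [0.081, 1.57, -0.076]
ft_force: [1.2, 10.1, 0.5]
grip_width: 0.005
```

Call:
jog_arm(
  targets=[
    [0,0,0,0,-0.4,0,0],
    [0,0,0,0,0,0,0],
  ],
)

```text
time: 5.22
position: [0.4482, -0.3411, 0.1027]
tool_rot: [0.084, 1.572, -0.07]
ft_force: [-0.1, 13.8, 3.4]
grip_width: 0.006
```

Call:
jog_arm(
  targets=[
    [0,0,0,-2.5,0.8,0,0],
    [0,0,0,-2.5,4.0,0,0],
    [0,0,0,0,5.5,0,0],
    [0,0,0,0,5.0,0,0],
    [0,0,0,0,2.5,0,0],
    [0,0,0,0,0,0,0],
  ],
)

```text
time: 5.98
position: [0.4664, -0.1683, 0.1539]
tool_rot: [0.076, 1.567, -0.077]
ft_force: [0.3, 0.2, 0.4]
grip_width: 0.007
```

Run:
```python
from h import *
s,T=show()
C=np.array([.461,-.2185]);a=np.radians(-5.5);r=T[:2,3]-C
print("dock rel x,y",r@[np.cos(a),np.sin(a)],r@[-np.sin(a),np.cos(a)])
```

```text
t 5.97 p [ 0.4664 -0.1683  0.1539] toolx [ 0.002 -0.001 -1.   ] yaw(z) -5.6 F [0.3 0.2 0.4] grip 0.007 q [-0.43  0.05  0.75  1.96 -0.04  1.14  0.24]
dock rel x,y 0.00060135731466526 0.05045449934385753
```

Call:
jog_arm(
  targets=[
    [0,0,0,2.6,0,0,0],
    [0,0,0,2.0,0.4,0,0],
    [0,0,0,0,1.4,0,0],
    [0,0,0,0,0.8,0,0],
    [0,0,0,0,0.8,0,0],
    [0,0,0,0,0.8,0,0],
    [0,0,0,0,0.8,0,0],
    [0,0,0,0,0.8,0,0],
  ],
)

```text
time: 6.98
position: [0.4718, -0.1126, 0.1083]
tool_rot: [0.078, 1.568, -0.081]
ft_force: [-0.5, -4.6, -0.3]
grip_width: 0.009
```

Call:
jog_arm(
  targets=[
    [0,0,0,0.4,0.6,0,0],
    [0,0,0,0,0.5,0,0],
    [0,0,0,0,0.4,0,0],
  ],
)

```text
time: 7.35
position: [0.4729, -0.0973, 0.1036]
tool_rot: [0.077, 1.569, -0.081]
ft_force: [0.4, -10.3, -3.6]
grip_width: 0.006
```

Call:
jog_arm(
  targets=[
    [0,0,0,0,0.4,0,0],
    [0,0,0,0,0.2,0,0],
    [0,0,0,0,0,0,0],
  ],
)

```text
time: 7.72
position: [0.473, -0.0965, 0.1033]
tool_rot: [0.074, 1.569, -0.088]
ft_force: [0.2, -16.9, -2.8]
grip_width: 0.005
```

Run:
```python
from h import *
s,T=show()
C=np.array([.461,-.2185]);a=np.radians(-5.5);r=T[:2,3]-C
print("dock rel x,y",r@[np.cos(a),np.sin(a)],r@[-np.sin(a),np.cos(a)])
im,d=get_image("side");cv2.imwrite("pics/s5.png",cv2.resize(im[230:360,300:440],None,fx=4,fy=4,interpolation=2)[:,:,::-1])
```

```text
t 7.72 p [ 0.473  -0.0965  0.1033] toolx [ 0.    -0.009 -1.   ] yaw(z) -5.9 F [  0.2 -16.9  -2.8] grip 0.005 q [-0.52  0.09  0.69  2.04 -0.06  1.03  0.1 ]
dock rel x,y 0.00022748897820463326 0.12258603711426974
```

View pics/s5.png

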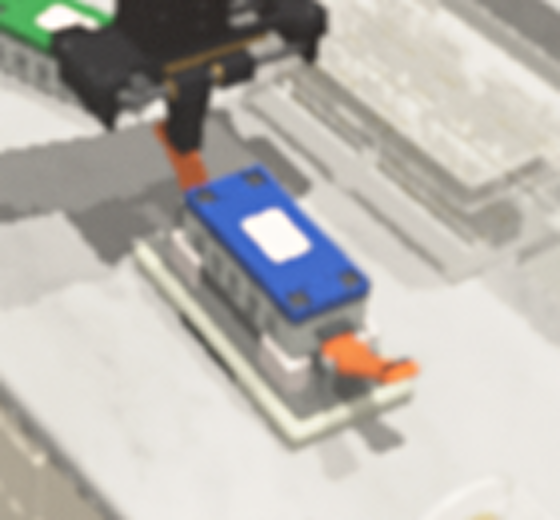

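Call:
jog_arm(
  targets=[
    [0,0,0,-3,-1.0,0,0],
    [0,0,0,-5,-3,0,8.7],
    [0,0,0,-5,-5.5,0,8.7],
    [0,0,0,0,-6,0,8.7],
    [0,0,0,0,-5,0,8.7],
    [0,0,0,0,0,0,8.7],
    [0,0,0,0,0,0,8.7],
  ],
)

```text
time: 8.65
position: [0.4545, -0.2836, 0.2252]
tool_rot: [0.08, 1.57, -0.076]
ft_force: [-0.3, 0.4, -0.5]
grip_width: 0.6
```

Run:
```python
from h import *
s,T=show()
im,d=get_image("wrist");np.savez("pics/w6.npz",im=im,d=d,T=T);cv2.imwrite("pics/w6.png",im[:,:,::-1])
lid(im,T,"blue",.089)
I=camera_info("wrist");Tw=T@I["mount"]
# lid height from depth across lid
m=mask(im,"blue");m=cv2.erode(m,np.ones((3,3)));ys,xs=np.nonzero(m)
o,dr=rays(I,np.c_[xs,ys],Tw);P=o+dr*d[ys,xs][:,None]
k=(P[:,2]>.06)&(P[:,2]<.12);A=np.c_[P[k][:,:2]-[.461,-.2185],np.ones(k.sum())];print("plane",np.linalg.lstsq(A,P[k][:,2],rcond=None)[0].round(4))
for st,c,m in blobs(mask(im,"orange")): print(st,c.round(1),toplane(I,[c],.09,Tw)[0].round(4))
im,d=get_image("side");cv2.imwrite("pics/s6.png",cv2.resize(im[230:360,300:440],None,fx=4,fy=4,interpolation=2)[:,:,::-1])
```

```text
t 8.65 p [ 0.4545 -0.2836  0.2252] toolx [-0.     0.002 -1.   ] yaw(z) -5.7 F [-0.3  0.4 -0.5] grip 0.6 q [-0.32  0.1   0.9   1.78 -0.09  1.29  0.49]
blue wrist px [  280    57    85   182 10231] rect c mm [ 461.8 -216.5] size [139.2  63.9] yaw -5.32
plane [ 0.0012 -0.0002  0.0921]
[ 308    0   29   41 1111] [321.8  20.1] [ 0.4704 -0.1231  0.09  ]
[ 312  256   25   55 1176] [324.1 282.3] [ 0.4524 -0.3249  0.09  ]
```

View pics/w6.png

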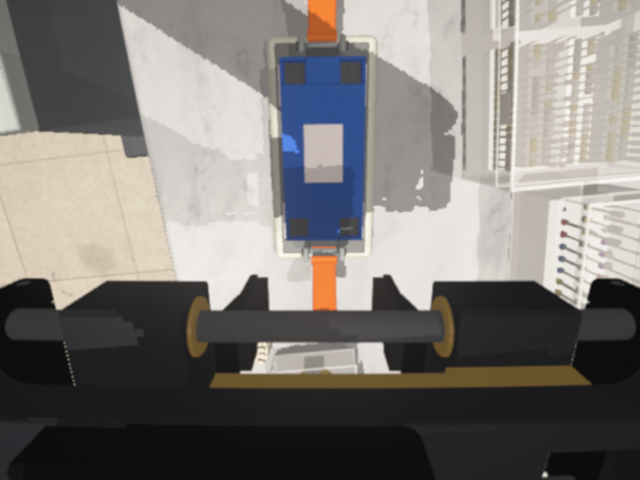

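View pics/s6.png

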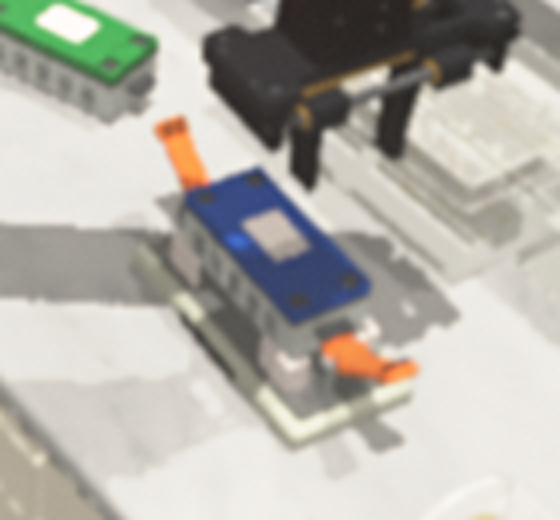

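Run:
```python
from h import *
delta([.529,.043,.190],18.3)
```

```text
turn [-2.386e+01  2.000e-02 -1.100e-01] shift cm [ 3.59 33.17  4.23] shift in goal axes [ 3.53 28.63 17.29]
```

Call:
jog_arm(
  targets=[
    [0,0,0,0,5.5,0.7,8.7],
    [0,0,0,0,5.5,0.7,8.7],
    [0,0,0,0,5.5,0.7,8.7],
    [0,0,0,0,5.5,0.7,8.7],
    [0,0,0,0,5.6,0.7,8.7],
    [0,0,0,1.2,5.6,0.7,8.7],
    [-8,0,0,1.2,0,0,8.7],
    [-8,0,0,1.2,0,0,8.7],
    [-7.9,0,0,0,0,0,8.7],
    [0,0,0,0,0,0,8.7],
  ],
)

```text
time: 10.0
position: [0.5283, 0.0424, 0.1895]
tool_rot: [-0.249, 1.557, 0.25]
ft_force: [0.5, 0.2, -0.3]
grip_width: 1.002
```

Run:
```python
from h import *
s,T=show()
im,d=get_image("wrist");np.savez("pics/w7.npz",im=im,d=d,T=T);cv2.imwrite("pics/w7.png",im[:,:,::-1])
g,gy=lid(im,T,"green",.054)
f=np.load("pics/w6.npz");b,by=lid(f["im"],f["T"],"blue",.089)
for c,y,t in((b,by,f["T"]),(g,gy,T)): print(((np.r_[c,t[2,3]]-t[:3,3])@t[:3,:3]*1000).round(1),"yaw rel tool",y-np.degrees(np.arctan2(t[1,2],t[0,2])))
I=camera_info("wrist")
for F,n,t in((f,"blue",f["T"]),({"im":im,"d":d},"green",T)):
    m=cv2.erode(mask(F["im"],n),np.ones((3,3)));ys,xs=np.nonzero(m);o,dr=rays(I,np.c_[xs,ys],t@I["mount"]);P=o+dr*F["d"][ys,xs][:,None];print(n,"z",np.median(P[:,2]))
```

```text
t 10.0 p [0.5283 0.0424 0.1895] toolx [-0.     0.001 -1.   ] yaw(z) 18.2 F [ 0.5  0.2 -0.3] grip 1.002 q [-0.67  0.1   0.58  1.84 -0.06  1.22  0.24]
green wrist px [  282    57    84   182 10055] rect c mm [508.1 107.3] size [ 62.6 138.5] yaw 17.87
blue wrist px [  280    57    85   182 10231] rect c mm [ 461.8 -215.9] size [139.2  63.9] yaw -5.32
[ 0.2 68.1  0.6] yaw rel tool 0.3650791423470343
[ 0.1 67.9  1. ] yaw rel tool -0.345707595857661
blue z 0.09212755053404731
green z 0.05468922256559028
```

View pics/w7.png

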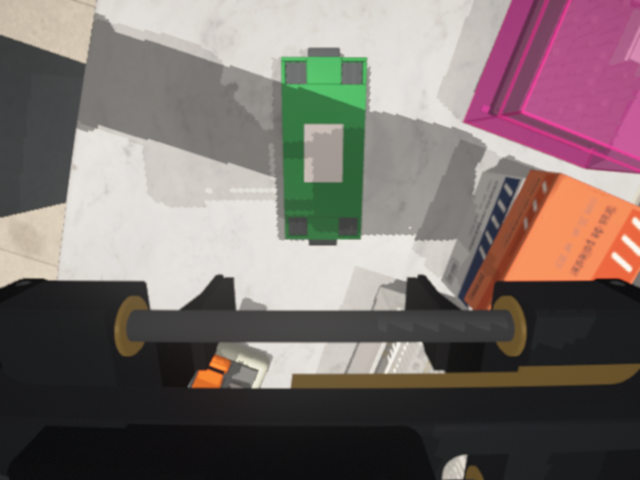

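Run:
```python
from h import *
delta([.4618,-.2159,.190],-5.3)
```

```text
turn [ 2.343e+01  1.000e-02 -5.000e-02] shift cm [ -0.05 -22.44 -14.37] shift in goal axes [ -0.03 -26.31  -4.26]
```

Call:
jog_arm(
  targets=[
    [7.8,0,0,0,0,0,8.7],
    [7.8,0,0,0,0,0,8.7],
    [7.8,0,0,0,0,0,8.7],
    [0,0,0,0,-5.3,-0.9,8.7],
    [0,0,0,0,-5.3,-0.9,8.7],
    [0,0,0,0,-5.3,-0.9,8.7],
    [0,0,0,0,-5.3,-0.8,8.7],
    [0,0,0,0,-5.1,-0.76,8.7],
    [0,0,0,0,0,0,8.7],
    [0,0,0,0,0,0,8.7],
  ],
)

```text
time: 11.3
position: [0.4628, -0.2162, 0.1897]
tool_rot: [0.073, 1.569, -0.072]
ft_force: [0.4, 0.7, -0.2]
grip_width: 1.0
```

Run:
```python
from h import *
show();delta([.4618,-.2159,.070],-5.3)
```

```text
t 11.3 p [ 0.4628 -0.2162  0.1897] toolx [ 0.001  0.001 -1.   ] yaw(z) -5.3 F [ 0.4  0.7 -0.2] grip 1.0 q [-0.42  0.06  0.84  1.89 -0.05  1.22  0.34]
turn [ 0.02  0.02 -0.07] shift cm [ 1.197e+01  1.000e-02 -1.100e-01] shift in goal axes [11.97  0.02 -0.1 ]
```

Call:
jog_arm(
  targets=[
    [0,0,0,4,0,-0.1,8.7],
    [0,0,0,4,0,0,8.7],
    [0,0,0,2.5,0,0,8.7],
    [0,0,0,1.5,0,0,8.7],
    [0,0,0,0,0,0,8.7],
  ],
)

```text
time: 11.92
position: [0.4613, -0.216, 0.0689]
tool_rot: [0.071, 1.571, -0.07]
ft_force: [-0.6, -0.9, 0.9]
grip_width: 0.997
```

Call:
jog_arm(
  targets=[
    [0,0,0,0,0,0,6.8],
    [0,0,0,0,0,0,6.0],
    [0,0,0,0,0,0,6.0],
    [0,0,0,0,0,0,6.0],
    [0,0,0,0,0,0,6.0],
  ],
  squeeze=35,
)

```text
time: 12.55
position: [0.4624, -0.2176, 0.0703]
tool_rot: [0.072, 1.567, -0.072]
ft_force: [2.1, -0.7, 3.6]
grip_width: 0.731
```

Run:
```python
from h import *
show()
```

```text
t 12.55 p [ 0.4624 -0.2176  0.0703] toolx [ 0.002 -0.001 -1.   ] yaw(z) -5.3 F [ 2.1 -0.7  3.6] grip 0.731 q [-0.35  0.24  0.82  2.01 -0.21  0.98  0.48]
```

Call:
jog_arm(
  targets=[
    [0,0,0,-0.5,0,0,6.0],
    [0,0,0,-1,0,0,6.0],
    [0,0,0,-2.5,0,0,6.0],
    [0,0,0,-4,0,0,6.0],
    [0,0,0,-4,0,0,6.0],
    [0,0,0,-2,0,0,6.0],
    [0,0,0,0,0,0,6.0],
  ],
)

```text
time: 13.42
position: [0.4612, -0.2173, 0.2105]
tool_rot: [0.073, 1.569, -0.071]
ft_force: [-0.2, 0.8, -3.8]
grip_width: 0.733
```

Run:
```python
from h import *
s,T=show();delta([.5081,.1073,.2],17.9)
im,d=get_image("side");cv2.imwrite("pics/s8.png",cv2.resize(im[200:350,270:440],None,fx=4,fy=4,interpolation=2)[:,:,::-1])
im,d=get_image("wrist");cv2.imwrite("pics/w8.png",im[:,:,::-1])
for _ in range(4): print(get_state()["position"].round(4))
```

```text
t 13.43 p [ 0.4612 -0.2173  0.2105] toolx [ 0.001  0.001 -1.   ] yaw(z) -5.3 F [-0.2  0.8 -3.8] grip 0.733 q [-0.44  0.03  0.86  1.86 -0.03  1.26  0.33]
turn [-23.16   0.06  -0.05] shift cm [ 1.08 32.75  1.7 ] shift in goal axes [ 1.05 29.45 14.44]
[ 0.4601 -0.2167  0.2084]
[ 0.4601 -0.2167  0.2084]
[ 0.4601 -0.2167  0.2084]
[ 0.4601 -0.2167  0.2084]
```

View pics/s8.png

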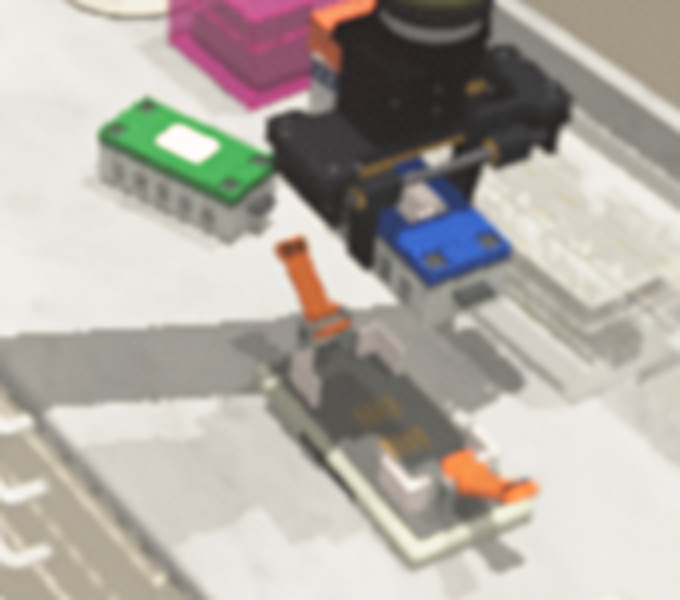

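View pics/w8.png

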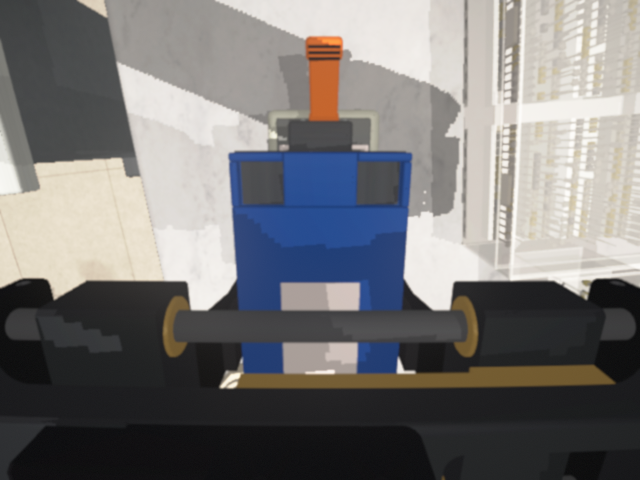

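Run:
```python
from h import *
im=cv2.imread("pics/w8.png")[:,:,::-1].copy();I=camera_info("wrist");M=I["mount"]
m=mask(im,"blue");col=m[:, 290:350];print([r for r in range(140,165) if col[r].mean()>.5][:1])
for r in(150,151,152): 
  for c in (245,320,395):
    print(r,c,[ (lambda o,d:(o+((x-o[0])/d[:,0])[:,None]*d)[0][1:].round(4))(*rays(I,[[c,r]],M)) for x in(-.024,-.019)])
row=m[200];print(np.nonzero(row)[0][[0,-1]]); 
for rr in (155,180,200,220): n=np.nonzero(m[rr])[0]; n=n[(n>200)&(n<440)];print(rr,n[0],n[-1])
for c in (245,320,395):print(c,np.nonzero(m[:,c])[0].min())
P=[]
for _ in range(5): get_image("wrist");P.append(get_state()["position"])
print(np.round(P,4),np.mean(P,0).round(4))
```

```text
[152]
150 245 [array([ 0.0712, -0.0268]), array([ 0.0712, -0.0278])]
150 320 [array([ 0.0711, -0.0015]), array([ 0.0711, -0.0015])]
150 395 [array([0.0712, 0.0238]), array([0.0711, 0.0249])]
151 245 [array([ 0.0709, -0.0268]), array([ 0.0708, -0.0279])]
151 320 [array([ 0.0708, -0.0015]), array([ 0.0707, -0.0015])]
151 395 [array([0.0709, 0.0238]), array([0.0708, 0.0249])]
152 245 [array([ 0.0706, -0.0268]), array([ 0.0705, -0.0279])]
152 320 [array([ 0.0705, -0.0015]), array([ 0.0704, -0.0015])]
152 395 [array([0.0705, 0.0238]), array([0.0704, 0.0249])]
[233 407]
155 230 410
180 231 409
200 233 407
220 234 406
245 153
320 152
395 153
[[ 0.46   -0.2167  0.2081]
 [ 0.4601 -0.2167  0.208 ]
 [ 0.4602 -0.2169  0.2081]
 [ 0.4605 -0.217   0.2084]
 [ 0.4607 -0.2171  0.2086]] [ 0.4603 -0.2169  0.2082]
```

Run:
```python
from h import *
I=camera_info("wrist");M=I["mount"]
for f,n,xp in(("w6","blue",.1362),("w7","green",.1355)):
    F=np.load(f"pics/{f}.npz");m=cv2.morphologyEx(mask(F["im"],n),cv2.MORPH_CLOSE,np.ones((5,5),np.uint8))
    print(f,F["T"][:3,:3].round(4).tolist())
    for r in (100,130,148,170,200):
        q=np.nonzero(m[r])[0];q=q[(q>260)&(q<390)];o,d=rays(I,[[q[0]-.5,r],[q[-1]+.5,r]],M);P=o+((xp-o[0])/d[:,0])[:,None]*d
        print(r,q[0],q[-1],(P[:,1:]*1000).round(1).tolist(),"mid z",round(P[:,2].mean()*1000,2))
```

```text
w6 [[-0.0, 0.099, 0.9951], [0.0022, 0.9951, -0.099], [-1.0, 0.0022, -0.0002]]
100 282 363 [[106.5, -30.6], [106.5, 31.7]] mid z 0.56
130 283 363 [[84.6, -30.5], [84.5, 32.4]] mid z 0.97
148 282 363 [[71.0, -31.6], [71.0, 32.8]] mid z 0.6
170 284 362 [[54.0, -30.5], [54.0, 32.5]] mid z 1.02
200 286 362 [[29.9, -29.5], [29.9, 33.3]] mid z 1.87
w7 [[-0.0004, -0.3127, 0.9499], [0.0008, 0.9499, 0.3127], [-1.0, 0.0009, -0.0001]]
100 283 364 [[106.4, -29.8], [106.4, 32.4]] mid z 1.31
130 283 363 [[84.5, -30.4], [84.5, 32.3]] mid z 0.96
148 284 362 [[71.0, -30.0], [71.0, 31.9]] mid z 0.98
170 284 361 [[54.0, -30.4], [54.0, 31.6]] mid z 0.61
200 286 360 [[30.0, -29.5], [30.0, 31.6]] mid z 1.05
```

Run:
```python
from h import *
show();delta([.5094,.1068,.19],17.9)
```

```text
t 13.78 p [ 0.4607 -0.2171  0.2086] toolx [-0.002  0.    -1.   ] yaw(z) -5.3 F [-0.5 -0.3 -2.4] grip 0.729 q [-0.44  0.03  0.85  1.86 -0.03  1.26  0.33]
turn [-2.316e+01 -1.200e-01 -2.000e-02] shift cm [ 1.85 32.7   1.89] shift in goal axes [ 1.86 29.32 14.59]
```

Call:
jog_arm(
  targets=[
    [0,0,0,0,2.5,0.2,6.0],
    [0,0,0,0,4.2,0.3,6.0],
    [-4,0,0,0,0,0,6.0],
    [-6.4,0,0,0,0,0,6.0],
    [-6.4,0,0,0,0,0,6.0],
    [-6.4,0,0,0,0,0,6.0],
    [0,0,0,0,0,0,6.0],
  ],
)

```text
time: 14.65
position: [0.4722, -0.151, 0.2091]
tool_rot: [-0.245, 1.558, 0.245]
ft_force: [-0.8, 0.9, -3.8]
grip_width: 0.734
```

Run:
```python
from h import *
show();delta([.5094,.1068,.19],17.9)
```

```text
t 14.65 p [ 0.4722 -0.151   0.2091] toolx [-0.001 -0.    -1.   ] yaw(z) 17.9 F [-0.8  0.9 -3.8] grip 0.734 q [-0.52 -0.01  0.78  1.89  0.01  1.26  0.57]
turn [-0.02 -0.06 -0.01] shift cm [ 1.91 23.39 11.46] shift in goal axes [ 1.91 23.39 11.46]
```

Call:
jog_arm(
  targets=[
    [0,0,0,0,3.0,1.5,6.0],
    [0,0,0,0,4.5,2.2,6.0],
    [0,0,0,0,4.5,2.2,6.0],
    [0,0,0,0.3,4.5,2.2,6.0],
    [0,0,0,0.6,4.0,2.0,6.0],
    [0,0,0,0.6,2.2,1.0,6.0],
    [0,0,0,0.4,0.7,0.36,6.0],
    [0,0,0,0,0,0,6.0],
    [0,0,0,0,0,0,6.0],
  ],
)

```text
time: 15.78
position: [0.5096, 0.1048, 0.1908]
tool_rot: [-0.244, 1.557, 0.243]
ft_force: [-0.5, -0.4, -3.9]
grip_width: 0.737
```

Run:
```python
from h import *
show()
P=[]
for _ in range(4): get_image("side");P.append(get_state()["position"])
print(np.round(P,4))
delta([.5094,.1068,.11],17.9)
```

```text
t 15.78 p [0.5096 0.1048 0.1908] toolx [ 0. -0. -1.] yaw(z) 17.8 F [-0.5 -0.4 -3.9] grip 0.737 q [-0.77  0.07  0.54  1.86 -0.04  1.22  0.1 ]
[[0.5097 0.105  0.1909]
 [0.5096 0.1054 0.191 ]
 [0.5096 0.1057 0.191 ]
 [0.5096 0.106  0.1909]]
turn [-0.04  0.04 -0.01] shift cm [8.09 0.08 0.  ] shift in goal axes [8.09 0.08 0.01]
```

Call:
jog_arm(
  targets=[
    [0,0,0,2.0,0,0,6.0],
    [0,0,0,2.5,0,0,6.0],
    [0,0,0,2.0,0,0,6.0],
    [0,0,0,1.2,0,0,6.0],
    [0,0,0,0,0,0,6.0],
    [0,0,0,0,0,0,6.0],
  ],
)

```text
time: 16.73
position: [0.5101, 0.1071, 0.1145]
tool_rot: [-0.245, 1.555, 0.246]
ft_force: [1.1, 0.4, -3.3]
grip_width: 0.738
```

Run:
```python
from h import *
show()
P=[]
for _ in range(4): im,d=get_image("side");P.append(get_state()["position"])
print(np.round(P,4))
delta([.5094,.1068,.11],17.9)
cv2.imwrite("pics/s9.png",cv2.resize(im[150:290,260:400],None,fx=4,fy=4,interpolation=2)[:,:,::-1])
im,d=get_image("wrist");cv2.imwrite("pics/w9.png",im[:,:,::-1])
```

```text
t 16.73 p [0.5101 0.1071 0.1145] toolx [ 0.002  0.001 -1.   ] yaw(z) 17.9 F [ 1.1  0.4 -3.3] grip 0.738 q [-0.75  0.16  0.54  1.94 -0.09  1.06  0.14]
[[0.5102 0.1071 0.1146]
 [0.5101 0.1071 0.1146]
 [0.51   0.1071 0.1145]
 [0.5099 0.1071 0.1143]]
turn [ 0.06  0.08 -0.01] shift cm [ 0.43 -0.02 -0.06] shift in goal axes [ 0.43 -0.02 -0.06]
```

View pics/s9.png

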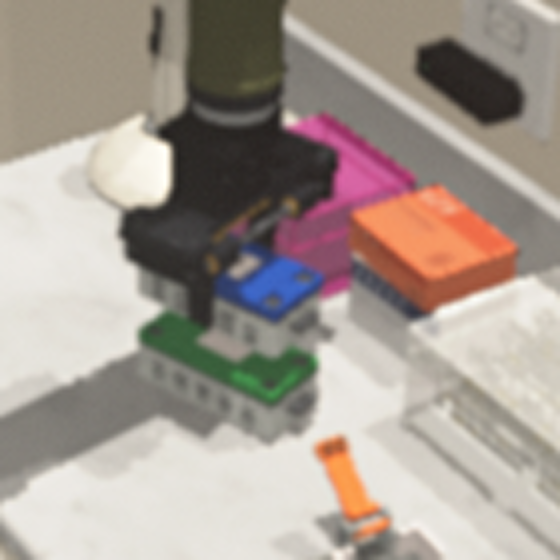

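View pics/w9.png

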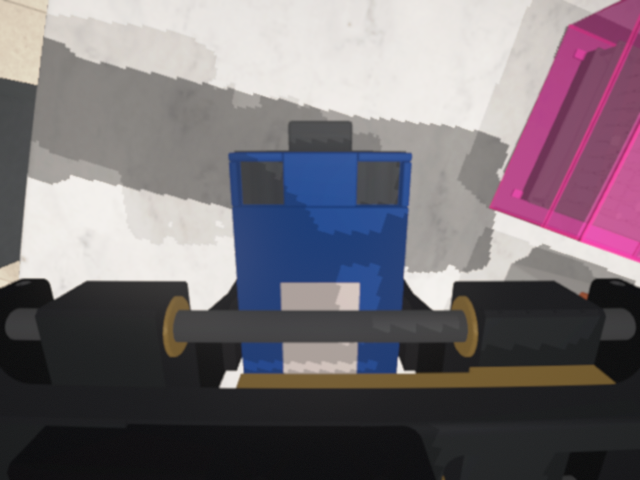

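Call:
jog_arm(
  targets=[
    [0,0,0,1.0,0,-0.05,6.0],
    [0,0,0,0.8,0,0,6.0],
    [0,0,0,0.4,0,0,6.0],
    [0,0,0,0,0,0,6.0],
  ],
)

```text
time: 17.48
position: [0.5085, 0.1066, 0.091]
tool_rot: [-0.246, 1.558, 0.246]
ft_force: [0.6, -0.3, -4.3]
grip_width: 0.732
```

Call:
jog_arm(
  targets=[
    [0,0,0,0.2,0,0,6.0],
    [0,0,0,0.2,0,0,6.0],
    [0,0,0,0,0,0,6.0],
  ],
)

```text
time: 17.85
position: [0.5088, 0.1068, 0.0876]
tool_rot: [-0.246, 1.557, 0.246]
ft_force: [-0.3, 0.4, -3.3]
grip_width: 0.731
```

Call:
jog_arm(
  targets=[
    [0,0,0,0.2,0,0,6.0],
    [0,0,0,0,0,0,6.0],
  ],
)

```text
time: 18.1
position: [0.5088, 0.1068, 0.0855]
tool_rot: [-0.246, 1.557, 0.246]
ft_force: [-0.6, -0.2, -2.8]
grip_width: 0.735
```

Call:
jog_arm(
  targets=[
    [0,0,0,0.2,0,0,6.0],
    [0,0,0,0,0,0,6.0],
  ],
)

```text
time: 18.35
position: [0.5087, 0.1068, 0.0834]
tool_rot: [-0.246, 1.557, 0.246]
ft_force: [0.1, -0.6, -3.7]
grip_width: 0.736
```

Still free and below lid-top contact height by estimate; keep stepping.

Call:
jog_arm(
  targets=[
    [0,0,0,0.15,0,0,6.0],
    [0,0,0,0,0,0,6.0],
  ],
)

```text
time: 18.6
position: [0.5088, 0.1068, 0.082]
tool_rot: [-0.246, 1.557, 0.246]
ft_force: [-0.8, 0.7, -3.8]
grip_width: 0.731
```

Call:
jog_arm(
  targets=[
    [0,0,0,0.15,0,0,6.0],
    [0,0,0,0,0,0,6.0],
  ],
)

```text
time: 18.85
position: [0.5091, 0.1068, 0.0815]
tool_rot: [-0.246, 1.557, 0.246]
ft_force: [-3.0, 0.0, 4.6]
grip_width: 0.73
```

Run:
```python
from h import *
show()
im,d=get_image("side");cv2.imwrite("pics/s10.png",cv2.resize(im[190:260,280:360],None,fx=8,fy=8,interpolation=2)[:,:,::-1])
```

```text
t 18.85 p [0.5091 0.1068 0.0815] toolx [ 0.     0.001 -1.   ] yaw(z) 18.0 F [-3.   0.   4.6] grip 0.73 q [-0.74  0.2   0.53  1.97 -0.12  1.    0.16]
```

View pics/s10.png

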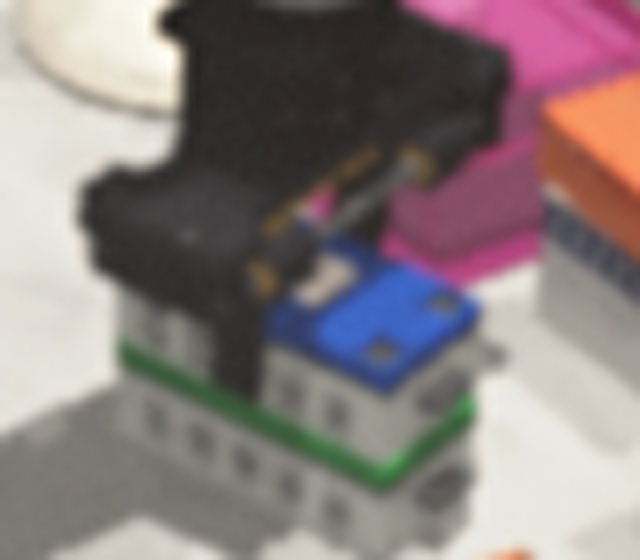

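Call:
jog_arm(
  targets=[
    [0,0,0,0,0,-0.1,6.0],
    [0,0,0,0.1,0,0,6.0],
    [0,0,0,0,0,0,6.0],
  ],
)

```text
time: 19.27
position: [0.509, 0.1068, 0.0813]
tool_rot: [-0.245, 1.555, 0.247]
ft_force: [-2.4, 0.4, 12.0]
grip_width: 0.733
```

Call:
jog_arm(
  targets=[
    [0,0,0,-0.2,0,0,6.0],
    [0,0,0,0,0,0,6.6],
    [0,0,0,0,0,0,7.4],
    [0,0,0,0,0,0,8.7],
    [0,0,0,0,0,0,8.7],
    [0,0,0,0,0,0,8.7],
  ],
  squeeze=10,
)

```text
time: 20.02
position: [0.508, 0.1065, 0.0816]
tool_rot: [-0.246, 1.557, 0.246]
ft_force: [-0.1, -0.5, 0.3]
grip_width: 0.991
```

Run:
```python
from h import *
show()
im,d=get_image("wrist");cv2.imwrite("pics/w11.png",im[:,:,::-1])
```

```text
t 20.02 p [0.508  0.1065 0.0816] toolx [ 0.  0. -1.] yaw(z) 18.0 F [-0.1 -0.5  0.3] grip 0.991 q [-0.74  0.2   0.53  1.97 -0.12  1.    0.16]
```

View pics/w11.png

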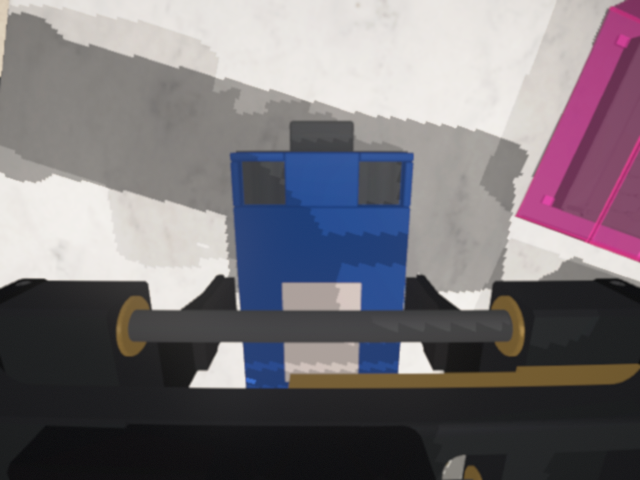

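Fingers are clear either side of the blue cassette. Withdraw straight up, then look from the same offset as before.

Call:
jog_arm(
  targets=[
    [0,0,0,-1.5,0,0,8.7],
    [0,0,0,-4,0,0,8.7],
    [0,0,0,-5,0,0,8.7],
    [0,0,0,-5.2,0,0,8.7],
    [0,0,0,0,-3.4,0,8.7],
    [0,0,0,0,-3.4,0,8.7],
    [0,0,0,0,0,0,8.7],
    [0,0,0,0,0,0,8.7],
  ],
)

```text
time: 21.08
position: [0.5288, 0.0425, 0.2392]
tool_rot: [-0.245, 1.556, 0.247]
ft_force: [0.3, 0.4, 0.3]
grip_width: 0.998
```

Run:
```python
from h import *
s,T=show()
im,d=get_image("wrist");np.savez("pics/w12.npz",im=im,d=d,T=T);cv2.imwrite("pics/w12.png",im[:,:,::-1])
b,y=lid(im,T,"blue",.103)
I=camera_info("wrist");m=cv2.erode(mask(im,"blue"),np.ones((3,3)));ys,xs=np.nonzero(m);o,dr=rays(I,np.c_[xs,ys],T@I["mount"]);P=o+dr*d[ys,xs][:,None]
k=(P[:,2]>.08)&(P[:,2]<.13);print("plane",np.linalg.lstsq(np.c_[P[k][:,:2]-b,np.ones(k.sum())],P[k][:,2],rcond=None)[0].round(4))
im,d=get_image("side");np.savez("pics/s12.npz",im=im,d=d);cv2.imwrite("pics/s12.png",cv2.resize(im[190:340,280:430],None,fx=4,fy=4,interpolation=2)[:,:,::-1])
im,d=get_image("top");np.savez("pics/t12.npz",im=im,d=d);lid(im,None,"blue",.103,"top")
```

```text
t 21.07 p [0.5288 0.0425 0.2392] toolx [ 0.     0.001 -1.   ] yaw(z) 18.0 F [0.3 0.4 0.3] grip 0.998 q [-0.71  0.06  0.61  1.77 -0.04  1.32  0.22]
blue wrist px [  279    56    84   182 10048] rect c mm [506.7 107.5] size [ 62.8 138.5] yaw 17.95
plane [0.0009 0.0002 0.1034]
blue top px [246 214  19  25 314] rect c mm [490.9 152.7] size [65.  48.5] yaw -84.92
```

View pics/w12.png

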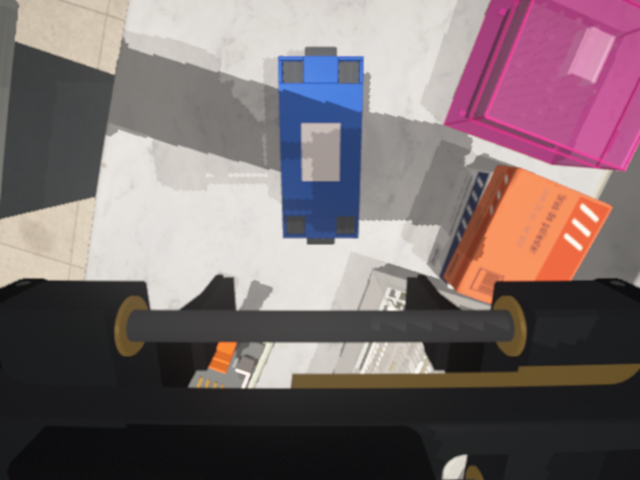

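View pics/s12.png

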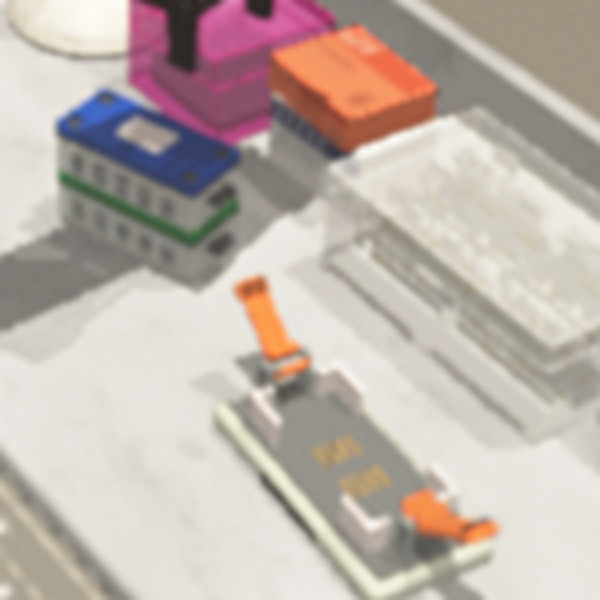

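```bash
python3 -c "
from bench import *
print(close_job(), get_state()['time'])"
```

```text
the job is handed in; nothing more can be done
the job is handed in; nothing more can be done
```

The blue cassette is seated on the green one with its feet in the recesses, both levers are open, and the job is handed in. The clock read about 21 s of the 53 s allowed. `close_job` gives no verdict, so the points below are my own checks.

**Levers:** I pushed each one outward with the closed fingers until it stopped moving, at 14 N and 17 N. The two stop positions were symmetric about the dock centre to within about 0.5 mm. The pried cassette lay level and untouched, with its lid about 92 mm up by depth (about 89 mm expected).

**Placement:** I gripped the blue cassette across its width, lifted it out and lowered it in steps of 2 mm or less until contact. I then released it and withdrew straight up.

| Last check (wrist camera) | Result | Needed |
|---|---|---|
| Blue lid above the green lid as measured earlier | 48.7 mm | 46 to 51.5 mm |
| Offset in plan from the green's earlier position | about 1.4 mm | under 5 mm |
| Difference in direction | about 0.1° (0.002 rad) | under 0.08 rad |
| Tilt of the lid | about 0.001 rad | under 0.05 rad |

The last side picture shows both levers open and the robot clear of everything.

**What disagreed or was not checked:**
- The top and wrist cameras differ by about 4 mm in world x. I relied on matched wrist views instead, with about 1 mm of sideways correction from how the cassette sat in the fingers.
- The top camera's final check of the blue lid was unusable because the lid was partly out of its view.
- I did not measure the gauze pack or plaster cast again. The arm never went near the cast and crossed the gauze pack's side of the bench only at 0.24 m height.
- The green cassette's own position after the placing is inferred from the blue one on top of it.

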